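# Shut the topping bin past its spring catch

### The job

Shut the sliding cover of the topping bin: hold the long spring catch bar down with a fingertip and, with it still held down, push the cover's upright tab along from behind until the cover is fully home, then let go so that the catch springs up and locks it. Only press and push, do not grip the tab or touch its front, and leave the bottles, bowl and other things around the bin where they stand.

Things in the scene. Friction and masses are not known exactly. Their poses are not given: they have to be found in the camera images.
- bin: Metal topping bin, fixed, 180 (x) x 340 (y) x 105 mm high; rails on it reach 113 mm. Origin: centre of its underside, on the work surface. Its x axis points to the side with the catch bar (roughly away from the robot), its y axis is the direction in which the cover slides shut, z up. The open well is in its +y half, a closed deck in the -y half.
- cover (a joint): How far the flat steel cover (top 111 mm up) has slid along the bin's +y, m: 0 = fully open, over the deck; 0.130 = fully home against the end stop. It stays where it is left; sliding takes about 2 N. With the catch up a dog under its tab strikes the catch's tooth at 0.098; from 0.124 on the dog is past and the catch can spring up behind it.
- catch (a joint): How far the spring catch is pressed down, m: 0 = up, 0.010 = fully down. It springs back up by itself: about 4 N starts it, 8 N holds it fully down. The dog passes only while this is above about 0.007, so keep it down while the cover moves from 0.098 to 0.124.
- bar_top (a point): Centre of the top face of the catch's flat black press bar, 30 mm wide (bin x), 175 mm long (bin y), at bin x = 121, y = -32.5 mm. Press it anywhere along its length. Top 125 mm above the work surface when up, 115 mm fully down, still above cover and rails. The tooth, between bar and bin, is flush with the bar's top: a fingertip slides along freely.
- tab_back (a point): Middle of the tab's back face above the bar: bin x = 121 mm, y = joint cover - 87 mm, z = 142 mm. Push it to bin +y. The tab is an upright bare metal plate on the cover, 14 mm thick (bin y), across the bar (bin x 60 to 138 mm), from 129 to 155 mm above the work surface, 4 mm clear of the raised bar. Behind it (-y) at least 30 mm of bar is bare.
- bottle_a: Bystander, loose, to be left alone: white squeeze bottle, 58 mm across, 205 mm tall. Origin: centre of its underside.
- bottle_b: Bystander, loose, to be left alone: cream squeeze bottle, 58 mm across, 205 mm tall. Origin: centre of its underside.
- bowl: Bystander, loose, to be left alone: small steel bowl, 120 mm across, 45 mm tall. Origin: centre of its underside.
- shaker: Bystander, loose, to be left alone: clear shaker jar with metal cap, 64 mm across, 100 mm tall. Origin: centre of its underside.
- scraper: Bystander, loose, to be left alone: dough scraper lying flat, 85 x 110 mm, 20 mm high. Origin: centre of its underside.
- cutter: Bystander, loose, to be left alone: steel ring cutter, 80 mm across, 35 mm tall. Origin: centre of its underside.
- cup: Bystander, loose, to be left alone: white cup, 70 mm across, 70 mm tall. Origin: centre of its underside.

How it is judged:
By the outcome, as a careful person would: the job done as asked, in the order asked, and still so for the second after the job is handed in, with the robot touching nothing.
It also fails if it takes over 38 s, if anything falls off the work surface, if the arm or the gripper's body presses on something with over 40 N, if the wrist force passes 120 N, or if a joint passes its speed limit or range.

### The arm

A 6-joint arm with a two-finger parallel gripper is mounted at the origin on the work surface. World frame = base frame: x ahead of the robot, y to its left, z up, the work surface at z = 0. Lengths are in mm, angles in rad, forces in N, time in s.
With the tool pointing down it reaches from about 400 to 925 mm from the base axis. Payload 12.5 kg.
Tool frame: the origin (TCP) lies on the mounting face of the last link; the fingertips stand 190 mm ahead of it and the grasp point (between the pads) lies 171 mm ahead of it (env.grasp_offset is the distance from the TCP to the grasp point, in mm); z points along the fingers, y is the direction in which the jaws open and shut (so a half turn about z gives the same grasp; the last joint's range is limited). The gripper opens to 95 mm and grips with 3 to 60 N. Pads are 20 mm wide; open, the fingers measure 119 mm over their backs; the gripper's body (75 mm by 180 mm) begins 59 mm behind the grasp point.
Start: joints at [1.166, 0.491, 1.559, -0, 1.092, -0.106], TCP at [183.96, 597.314, 404.761] pointing down, gripper open.
Joint ranges: [-3.1, 3.1], [-0.84, 2.19], [0.05, 2.79], [-1.13, 4.28], [0.06, 2.93], [-2.69, 2.69]. Speed limits (rad/s): [2.22, 2.22, 2.79, 3.14, 3.14, 3.14].

### API

Orientations are given as [roll, pitch, yaw] about the fixed x, y, z axes, in that order (R = Rz(yaw) Ry(pitch) Rx(roll)).
In Python, from cell import env, viewer gives the robot as it stands.
- The arm moves only by the tool play_rows, never from a script. Its argument "increments" is a list of rows, each an object of numbers: "dx", "dy", "dz": the shift along the tool's x, y, z in mm; "rx", "ry", "rz": the turn, a rotation vector about the tool's x, y, z in units of 6 degrees (1.0 is 6 degrees). A call has 1 to 8 rows; each row is the pose to reach, as a shift and turn from the pose measured when the call began, along the tool's axes at that moment; what a row does not reach only later rows make up. A row lasts 1/12 s, in which the tool goes at most 41.7 mm and 7.16 degrees, less where a joint would pass 70% of its speed; a pose out of reach is approached as far as the arm can. A call with a gripper value outside its range is refused whole. "fingers" is the opening, from 0 (shut) to 1 (fully open), set as the call begins (left out, the last holds). The fingers move at their own pace and stop on an object; the grip force is fixed at half the most. Time passes only in rows, so rows that repeat a pose let the fingers close. It gives the time, the measured TCP pose, the force and the opening at its end, in the units of the state.
- env.state(): the state, without advancing time (a new reading comes with each control period).
- viewer.read_camera(name): name is "side" or "top" or "wrist"; returns a dict with "image" (384x512x3 uint8, red, green, blue), "fx", "fy", "cx", "cy" (pixels), "rvec" (rotation vector, rad) and "tvec" (3), from world to camera coordinates, as OpenCV has them. Camera axes: x right, y down, z forward; pixel columns grow to the right and rows downward; lengths in mm; the calibration is good to about 2 mm. A picture is of the moment at which its call begins. There is no depth.
- env.job_done(): hands the job in, once; it reports no verdict.
The state is a dict: "t": time; "joints": joint angles; "qvel": joint speeds; "tau": joint torques, N m; "eef_pos": TCP position; "tcp_rot": TCP orientation; "ft_force": force on the tool from outside, world axes, zero at the start; "moment": the same for the moment, N m; "opening": opening from 0.0 (shut) to 1.0 (fully open).
Only numpy, scipy, OpenCV 4.12 (cv2) and the standard library are available. Lean on these libraries where they do the work, as an engineer would, in place of code of your own. Each camera call takes 0.05 s, during which the arm holds its last target.

## Working session

There is one attempt and no reset: what is moved stays moved. The work goes in short steps, Python scripts to look and compute and a tool call to move; the robot and the scene stay as the last step left them, time stands still between calls to the robot, and variables do not carry over. Pictures are saved under pics/ and viewed, and the job is handed in when it is done.

Besides the shell and the picture viewer there is one more tool, called as name(argument=value, ...) on one line, values as JSON. play_rows: Moves the arm, as the interface text tells. Its arguments: {"type":"object","properties":{"increments":{"type":"array","items":{"type":"object","properties":{"dx":{"type":"number"},"dy":{"type":"number"},"dz":{"type":"number"},"rx":{"type":"number"},"ry":{"type":"number"},"rz":{"type":"number"}}}},"fingers":{"type":"number"}},"required":["increments"]}

```bash
ls; mkdir -p pics; python3 - <<'E'
from cell import env, viewer
import cv2, json
print(env.state())
for n in ["side","top","wrist"]:
    c=viewer.read_camera(n); cv2.imwrite(f"pics/{n}0.png",cv2.cvtColor(c["image"],cv2.COLOR_RGB2BGR))
    print(n,{k:v for k,v in c.items() if k!="image"})
E
```

```text
pics
{'t': 0.0, 'joints': array([ 1.16641995e+00,  4.91582312e-01,  1.55950308e+00,  2.31143949e-05,
        1.09170655e+00, -1.05596826e-01]), 'qvel': array([-4.02116490e-04, -1.82867260e-04,  2.51033629e-04, -1.74351608e-05,
        3.78282742e-04, -1.45591500e-03]), 'tau': array([-3.45094370e-03, -6.12652659e+01, -2.58173597e+01,  6.90675876e-02,
        4.83289815e-02, -8.26741052e-05]), 'eef_pos': array([183.92817288, 597.27626309, 404.12901638]), 'tcp_rot': array([-3.14040221e+00, -1.46790606e-04,  2.84280235e+00]), 'ft_force': array([-0.1612024 , -0.63819239,  0.30530149]), 'moment': array([ 0.05561157,  0.00927174, -0.04435724]), 'opening': 1.0019239814801018}
side {'fx': 394.5574185438351, 'fy': 394.5574185438351, 'cx': 259.40389101379463, 'cy': 186.47442904236908, 'rvec': array([ 2.27234209, -0.26101767,  0.14483066]), 'tvec': array([-560.55962377,  180.4804764 ,  815.31138769])}
top {'fx': 361.10425430211234, 'fy': 361.10425430211234, 'cx': 253.21377942480999, 'cy': 192.80881566782546, 'rvec': array([ 2.14875813, -2.10082085,  0.21148221]), 'tvec': array([ 22.08220583, 615.485887  , 917.15570808])}
wrist {'fx': 285.3897358108785, 'fy': 285.3897358108785, 'cx': 255.2869525148258, 'cy': 194.49135394760134, 'rvec': array([-2.33567167, -1.72339219, -0.24616264]), 'tvec': array([-625.05239336,  -31.47725377,  391.17952015])}
```

View pics/side0.png

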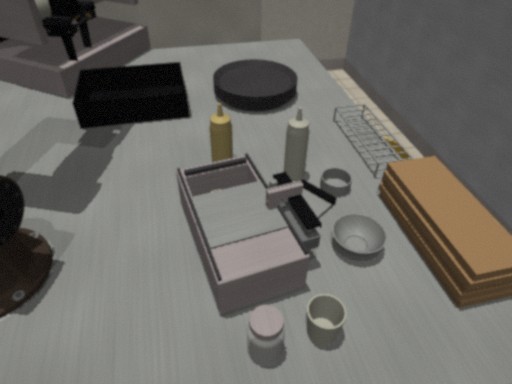

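View pics/top0.png

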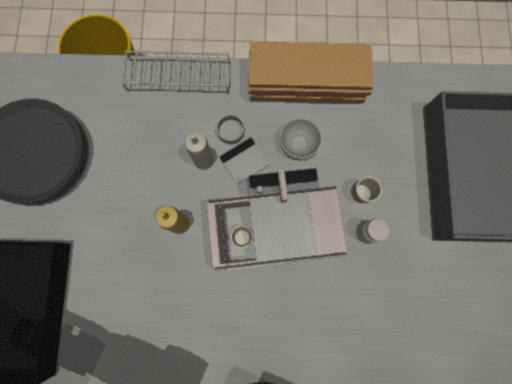

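View pics/wrist0.png

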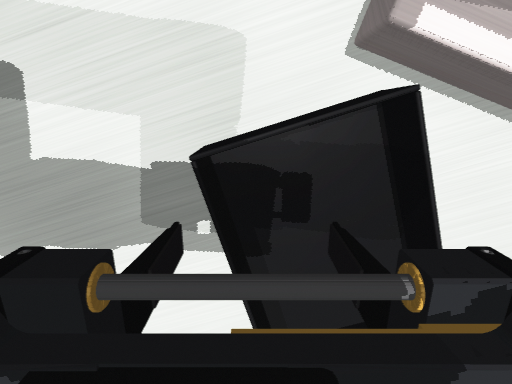

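```bash
python3 - <<'E'
import cv2
t=cv2.imread("pics/top0.png");s=cv2.imread("pics/side0.png")
cv2.imwrite("pics/topz.png",cv2.resize(t[120:280,180:400],None,fx=3.6,fy=3.6,interpolation=cv2.INTER_CUBIC))
cv2.imwrite("pics/sidez.png",cv2.resize(s[140:310,170:380],None,fx=3.5,fy=3.5,interpolation=cv2.INTER_CUBIC))
E
```

```text
(no output)
```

View pics/topz.png

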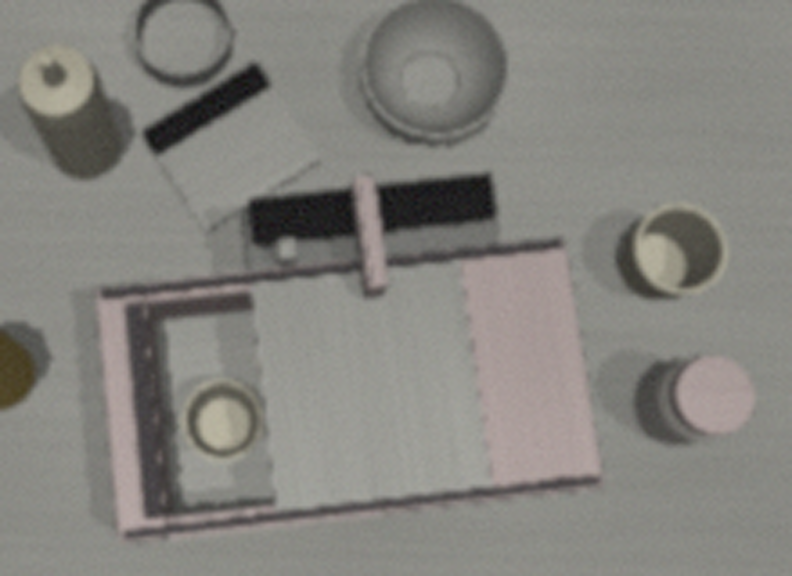

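View pics/sidez.png

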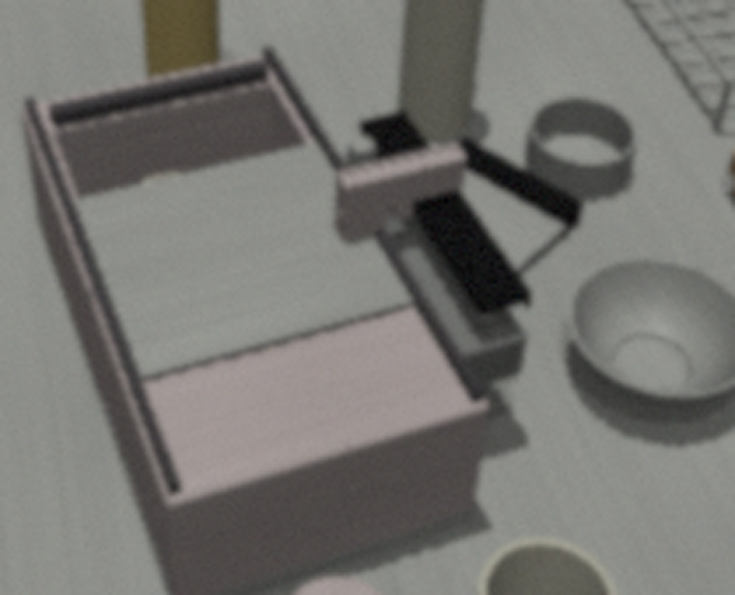

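```bash
cat > h.py <<'E'
import cv2, numpy as np
def ray(c,uv,z):
    R,_=cv2.Rodrigues(c["rvec"]); t=np.asarray(c["tvec"]); uv=np.atleast_2d(np.asarray(uv,float))
    d=np.c_[(uv[:,0]-c["cx"])/c["fx"],(uv[:,1]-c["cy"])/c["fy"],np.ones(len(uv))]@R
    o=-R.T@t
    return (o+d*((z-o[2])/d[:,2])[:,None])
def proj(c,P):
    K=np.array([[c["fx"],0,c["cx"]],[0,c["fy"],c["cy"]],[0,0,1]])
    return cv2.projectPoints(np.atleast_2d(np.asarray(P,float)),np.asarray(c["rvec"]),np.asarray(c["tvec"]),K,None)[0][:,0]
E
python3 - <<'E'
from cell import env, viewer
from h import *
c=viewer.read_camera("top"); im=c["image"].astype(int)
uz=lambda p:(np.array(p,float)+.5)/3.6-.5+[180,120]
m=(im.max(2)<45).astype(np.uint8)
n,l,st,ce=cv2.connectedComponentsWithStats(m)
pts=[]
for i in range(1,n):
    x,y,w,h,a=st[i]
    if a>40 and 240<x<330 and 160<y<200: print(st[i]); v,u=np.where(l==i); pts.append(np.c_[u,v])
pts=np.vstack(pts)
P=ray(c,pts,125)[:,:2].astype(np.float32)
r=cv2.minAreaRect(P); print("bar rect",r); print(cv2.boxPoints(r).round(1))
cor=ray(c,uz([(100,293),(563,240),(125,535),(600,483)]),113)[:,:2]; print("rails",cor.round(1), cor.mean(0))
print("side lens",np.linalg.norm(cor[0]-cor[1]),np.linalg.norm(cor[0]-cor[2]))
yd=(cor[0]-cor[1]+cor[2]-cor[3]);yd/=np.linalg.norm(yd);print("ydir",yd, np.degrees(np.arctan2(-yd[0],yd[1])))
hsv=im[...,0]-im[...,1]
mm=((hsv>15)).astype(np.uint8); mm[:168]=0; mm[203:]=0; mm[:,:275]=0; mm[:,292:]=0
v,u=np.where(mm>0); print(len(u),u.min(),u.max(),v.min(),v.max())
T=ray(c,np.c_[u,v],155)[:,:2].astype(np.float32); print("tab",cv2.minAreaRect(T),cv2.boxPoints(cv2.minAreaRect(T)).round(1))
E
```

```text
[286 169  31  14 328]
[250 174  29  14 298]
bar rect ((642.1025390625, -38.262916564941406), (29.2822265625, 168.5074005126953), 7.831886291503906)
[[ 616.1   43.2]
 [ 639.1 -123.7]
 [ 668.1 -119.7]
 [ 645.1   47.2]]
rails [[ 580.4  151.9]
 [ 626.3 -175.6]
 [ 414.1  127.3]
 [ 456.1 -197.4]] [519.21638481 -23.46775247]
side lens 330.72655758840966 168.12891137838517
ydir [-0.13354944  0.99104215] 7.6747495705096735
3 281 284 177 192
tab ((618.5775756835938, -34.09232711791992), (38.085548400878906, 0.963355541229248), 11.463435173034668) [[599.8 -37.4]
 [600.  -38.3]
 [637.3 -30.8]
 [637.1 -29.8]]
```

```bash
python3 - <<'E'
from cell import env, viewer
from h import *
c=viewer.read_camera("top"); im=c["image"].astype(int)
for r in range(168,204,3): print(r,[(im[r,k].tolist()[0],im[r,k,0]-im[r,k,1]) for k in range(276,292)])
R,_=cv2.Rodrigues(c["rvec"]); print("cam",-R.T@np.asarray(c["tvec"]))
R,_=cv2.Rodrigues(viewer.read_camera("side")["rvec"]);
E
```

```text
168 [(144, np.int64(3)), (140, np.int64(2)), (144, np.int64(4)), (142, np.int64(1)), (139, np.int64(0)), (135, np.int64(4)), (134, np.int64(2)), (135, np.int64(2)), (141, np.int64(3)), (140, np.int64(1)), (136, np.int64(0)), (141, np.int64(0)), (143, np.int64(0)), (141, np.int64(0)), (140, np.int64(1)), (143, np.int64(0))]
171 [(125, np.int64(1)), (113, np.int64(2)), (127, np.int64(8)), (149, np.int64(14)), (152, np.int64(11)), (159, np.int64(12)), (163, np.int64(11)), (144, np.int64(10)), (108, np.int64(4)), (90, np.int64(1)), (81, np.int64(0)), (77, np.int64(1)), (71, np.int64(1)), (63, np.int64(-1)), (61, np.int64(0)), (55, np.int64(1))]
174 [(34, np.int64(4)), (53, np.int64(10)), (95, np.int64(7)), (128, np.int64(8)), (150, np.int64(12)), (167, np.int64(12)), (165, np.int64(14)), (156, np.int64(10)), (126, np.int64(8)), (68, np.int64(5)), (35, np.int64(2)), (28, np.int64(0)), (19, np.int64(-3)), (32, np.int64(-3)), (27, np.int64(-7)), (30, np.int64(3))]
177 [(30, np.int64(4)), (44, np.int64(4)), (77, np.int64(6)), (125, np.int64(9)), (157, np.int64(11)), (165, np.int64(12)), (168
[... 2152 characters left out ...]
98 [(133, np.int64(-1)), (130, np.int64(0)), (126, np.int64(1)), (119, np.int64(2)), (93, np.int64(4)), (93, np.int64(5)), (122, np.int64(10)), (146, np.int64(10)), (166, np.int64(12)), (164, np.int64(13)), (158, np.int64(12)), (146, np.int64(8)), (139, np.int64(1)), (145, np.int64(2)), (144, np.int64(-2)), (145, np.int64(2))]
201 [(145, np.int64(1)), (139, np.int64(0)), (133, np.int64(-1)), (127, np.int64(-1)), (114, np.int64(2)), (86, np.int64(3)), (79, np.int64(4)), (85, np.int64(7)), (87, np.int64(4)), (88, np.int64(3)), (109, np.int64(1)), (138, np.int64(-1)), (142, np.int64(0)), (143, np.int64(-2)), (146, np.int64(0)), (145, np.int64(1))]
cam [ 429.92765358   41.52459686 1016.82005012]
```

```bash
python3 - <<'E'
from cell import env, viewer
from h import *
c=viewer.read_camera("top"); im=c["image"].astype(int)
a=np.radians(7.75); R=np.array([[np.cos(a),-np.sin(a)],[np.sin(a),np.cos(a)]])
bar=np.array([642.1,-38.3]); B=bar-R@[121,-32.5]; print("bin",B)
def loc(uv,z): return (ray(c,uv,z)[:,:2]-B)@R
print("tab back",loc([(284.65,177),(285.1,180),(286.3,192)],155).round(1), ray(c,[(284.65,177)],155))
uz=lambda p:(np.array(p,float)+.5)/3.6-.5+[180,120]
print("rails",loc(uz([(100,293),(563,240),(125,535),(600,483)]),113).round(1))
# side view check
s=viewer.read_camera("side")
W=lambda x,y,z:np.r_[B+R@[x,y],z]
pts=[W(60,-2,155),W(138,-2,155),W(106,-120,125),W(136,-120,125),W(106,55,125),W(136,55,125),W(90,-170,113),W(-90,-170,113),W(90,170,113),W(-90,170,113)]
o=cv2.cvtColor(s["image"],cv2.COLOR_RGB2BGR)[140:310,170:380]; o=cv2.resize(o,None,fx=3.5,fy=3.5,interpolation=cv2.INTER_CUBIC)
for p in proj(s,pts): cv2.circle(o,tuple(int(v) for v in ((p-[170,140]+.5)*3.5)),3,(0,0,255),1)
cv2.imwrite("pics/sidechk.png",o)
# other things: cup/objects
for nme,uv,z in [("bowl",(300,139),45),("scraper",(243,158),20),("cutter",(230,129),35),("botA",(195,140),205),("cup",(368,188),70),("shaker",(377,231),100),("botB",(168,215),205)]:
    w=ray(c,[uv],z)[0]; print(nme,w.round(),((w[:2]-B)@R).round())
E
```

```text
bin [517.82257118 -22.4138209 ]
tab back [[116.3 -33.3]
 [108.7 -33.4]
 [ 78.7 -32.4]] [[637.55115263 -39.74028466 155.        ]]
rails [[  85.5  164.3]
 [  86.8 -166.5]
 [ -82.6  162.3]
 [ -84.8 -165.1]]
bowl [775. -93.  45.] [ 246. -105.]
scraper [723.  67.  20.] [215.  61.]
cutter [804. 106.  35.] [301.  89.]
botA [710. 176. 205.] [217. 171.]
cup [ 633. -272.   70.] [  81. -263.]
shaker [ 515. -281.  100.] [ -37. -256.]
botB [531. 228. 205.] [ 47. 246.]
```

View pics/sidechk.png

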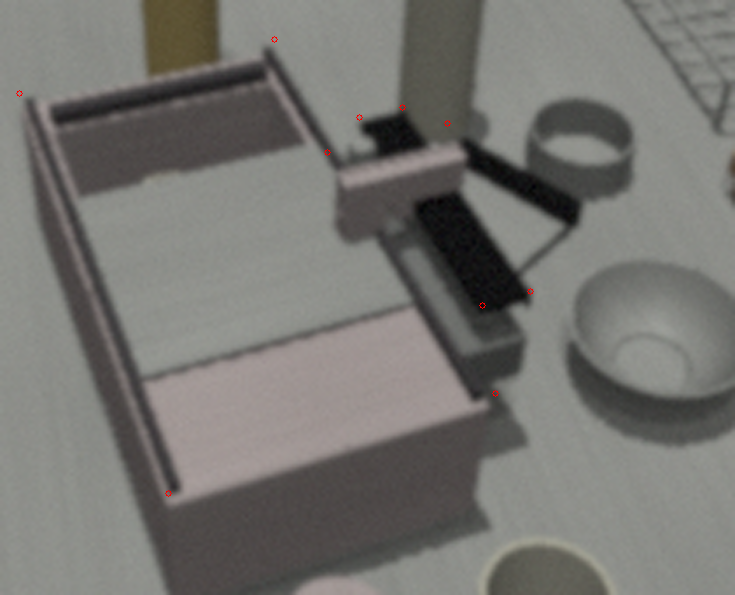

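play_rows(fingers=0, increments=[{"dz":-25},{"dx":-10,"dy":-8,"dz":-55,"rz":0.5},{"dx":-35,"dy":-27,"dz":-70,"rz":1.3},{"dx":-60,"dy":-47,"dz":-75,"rz":2.2},{"dx":-85,"dy":-67,"dz":-75,"rz":3.1},{"dx":-112,"dy":-88,"dz":-75,"rz":4},{"dx":-140,"dy":-110,"dz":-75,"rz":5},{"dx":-167,"dy":-131,"dz":-75,"rz":6}])

```text
invalid input
```

play_rows(fingers=0.0, increments=[{"dx":0,"dy":0,"dz":-25,"rx":0,"ry":0,"rz":0},{"dx":-10,"dy":-8,"dz":-55,"rx":0,"ry":0,"rz":0.5}])

```text
t: 0.57
eef_pos: [190.6, 587.5, 458.2]
tcp_rot: [-3.137, -0.001, 2.792]
ft_force: [-0.9, 0.7, 0.8]
opening: 0.912
```

```bash
python3 -c "
from cell import env
s=env.state();print(s['t'],s['eef_pos'],s['tcp_rot'],s['opening'])"
```

```text
0.5667 [190.55924592 587.53217696 458.18738555] [-3.13731329e+00 -6.42515718e-04  2.79216407e+00] 0.912247585278395
```

play_rows(fingers=0.0, increments=[{"dx":-20,"dy":-14,"dz":-15,"rx":0,"ry":0,"rz":0.6},{"dx":-45,"dy":-32,"dz":-20,"rx":0,"ry":0,"rz":1.4},{"dx":-73,"dy":-52,"dz":-20,"rx":0,"ry":0,"rz":2.2},{"dx":-101,"dy":-72,"dz":-20,"rx":0,"ry":0,"rz":3.0},{"dx":-129,"dy":-92,"dz":-20,"rx":0,"ry":0,"rz":3.8},{"dx":-157,"dy":-112,"dz":-20,"rx":0,"ry":0,"rz":4.6},{"dx":-185,"dy":-131,"dz":-20,"rx":0,"ry":0,"rz":5.3},{"dx":-213,"dy":-150,"dz":-20,"rx":0,"ry":0,"rz":6.0}])

```text
t: 1.23
eef_pos: [339.9, 372.2, 478.9]
tcp_rot: [-3.138, 0.002, 2.16]
ft_force: [0.5, 1.0, 0.6]
opening: 0.355
```

play_rows(fingers=0.0, increments=[{"dx":-33,"dy":1,"dz":0,"rx":0,"ry":0,"rz":0.5},{"dx":-66,"dy":1,"dz":0,"rx":0,"ry":0,"rz":1.0},{"dx":-100,"dy":2,"dz":0,"rx":0,"ry":0,"rz":1.5},{"dx":-135,"dy":3,"dz":0,"rx":0,"ry":0,"rz":2.0},{"dx":-170,"dy":3,"dz":0,"rx":0,"ry":0,"rz":2.5},{"dx":-205,"dy":4,"dz":0,"rx":0,"ry":0,"rz":3.0},{"dx":-240,"dy":4,"dz":0,"rx":0,"ry":0,"rz":3.5},{"dx":-275,"dy":5,"dz":0,"rx":0,"ry":0,"rz":4.0}])

```text
t: 1.9
eef_pos: [497.5, 144.8, 479.6]
tcp_rot: [-3.14, 0.003, 1.739]
ft_force: [0.5, 0.8, -0.6]
opening: 0.005
```

play_rows(fingers=0.0, increments=[{"dx":-31,"dy":15,"dz":0,"rx":0,"ry":0,"rz":0.1},{"dx":-62,"dy":29,"dz":0,"rx":0,"ry":0,"rz":0.2},{"dx":-94,"dy":44,"dz":0,"rx":0,"ry":0,"rz":0.3},{"dx":-126,"dy":60,"dz":0,"rx":0,"ry":0,"rz":0.3},{"dx":-158,"dy":75,"dz":0,"rx":0,"ry":0,"rz":0.3},{"dx":-190,"dy":90,"dz":0,"rx":0,"ry":0,"rz":0.3},{"dx":-216,"dy":102,"dz":0,"rx":0,"ry":0,"rz":0.3},{"dx":-234,"dy":111,"dz":0,"rx":0,"ry":0,"rz":0.3}])

```text
t: 2.57
eef_pos: [647.2, -69.9, 479.7]
tcp_rot: [-3.14, 0.003, 1.706]
ft_force: [0.0, 1.2, 0.8]
opening: 0.004
```

play_rows(fingers=0.0, increments=[{"dx":0,"dy":0,"dz":25,"rx":0,"ry":0,"rz":0},{"dx":0,"dy":0,"dz":55,"rx":0,"ry":0,"rz":0},{"dx":0,"dy":0,"dz":85,"rx":0,"ry":0,"rz":0},{"dx":0,"dy":0,"dz":108,"rx":0,"ry":0,"rz":0},{"dx":0,"dy":0,"dz":124,"rx":0,"ry":0,"rz":0},{"dx":0,"dy":0,"dz":130,"rx":0,"ry":0,"rz":0},{"dx":0,"dy":0,"dz":130,"rx":0,"ry":0,"rz":0}])

```text
t: 3.15
eef_pos: [646.9, -70.4, 348.5]
tcp_rot: [-3.137, 0.003, 1.706]
ft_force: [-0.3, 0.9, -0.5]
opening: 0.001
```

```bash
python3 - <<'E'
from cell import env, viewer
from h import *
for n,(r0,r1,c0,c1) in {"side":(60,280,170,400),"wrist":(0,384,0,512)}.items():
    c=viewer.read_camera(n); o=cv2.cvtColor(c["image"],cv2.COLOR_RGB2BGR)
    o=o[r0:r1,c0:c1]; k=600/o.shape[0] if n=="side" else 1.2
    cv2.imwrite(f"pics/{n}1.png",cv2.resize(o,None,fx=min(k,2.7),fy=min(k,2.7),interpolation=cv2.INTER_CUBIC))
s=env.state(); print(s["t"],s["eef_pos"],s["tcp_rot"],s["ft_force"])
E
```

```text
3.25 [647.15784473 -70.37586146 350.69022533] [-3.14054855  0.00377872  1.70592447] [-0.6063689   0.88972989  0.83029876]
```

View pics/side1.png

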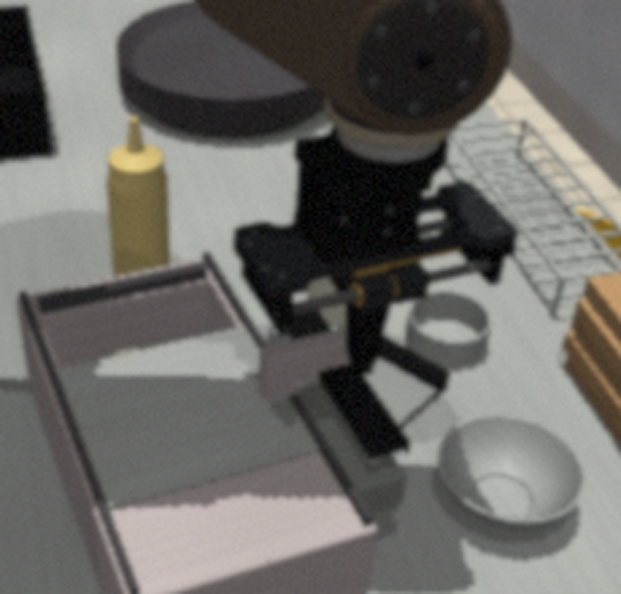

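View pics/wrist1.png

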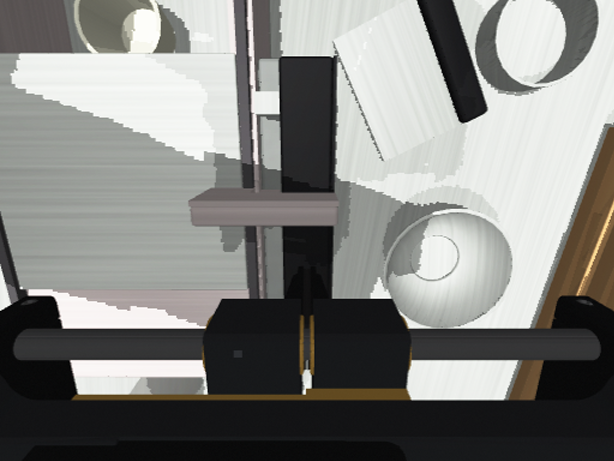

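play_rows(fingers=0.0, increments=[{"dx":0,"dy":0,"dz":10,"rx":0,"ry":0,"rz":0},{"dx":0,"dy":0,"dz":22,"rx":0,"ry":0,"rz":0},{"dx":0,"dy":0,"dz":30,"rx":0,"ry":0,"rz":0},{"dx":0,"dy":0,"dz":32,"rx":0,"ry":0,"rz":0},{"dx":0,"dy":0,"dz":34,"rx":0,"ry":0,"rz":0},{"dx":0,"dy":0,"dz":36,"rx":0,"ry":0,"rz":0},{"dx":0,"dy":0,"dz":38,"rx":0,"ry":0,"rz":0},{"dx":0,"dy":0,"dz":39,"rx":0,"ry":0,"rz":0}])

```text
t: 3.92
eef_pos: [647.1, -70.5, 312.0]
tcp_rot: [-3.141, 0.004, 1.706]
ft_force: [-3.4, 0.8, 4.2]
opening: 0.005
```

play_rows(fingers=0.0, increments=[{"dx":0,"dy":0,"dz":2,"rx":0,"ry":0,"rz":0},{"dx":0,"dy":0,"dz":4,"rx":0,"ry":0,"rz":0},{"dx":0,"dy":0,"dz":5.5,"rx":0,"ry":0,"rz":0},{"dx":0,"dy":0,"dz":6.5,"rx":0,"ry":0,"rz":0},{"dx":0,"dy":0,"dz":7,"rx":0,"ry":0,"rz":0},{"dx":0,"dy":0,"dz":7,"rx":0,"ry":0,"rz":0}])

```text
t: 4.42
eef_pos: [647.1, -70.5, 305.5]
tcp_rot: [-3.141, 0.004, 1.706]
ft_force: [-3.4, 0.5, 7.8]
opening: 0.002
```

play_rows(fingers=0.0, increments=[{"dx":0,"dy":0,"dz":0.5,"rx":0,"ry":0,"rz":0},{"dx":2,"dy":0,"dz":1,"rx":0,"ry":0,"rz":0},{"dx":5,"dy":0,"dz":1,"rx":0,"ry":0,"rz":0},{"dx":8,"dy":0,"dz":1,"rx":0,"ry":0,"rz":0},{"dx":11,"dy":0,"dz":1,"rx":0,"ry":0,"rz":0},{"dx":14,"dy":0,"dz":1,"rx":0,"ry":0,"rz":0},{"dx":16,"dy":0,"dz":1,"rx":0,"ry":0,"rz":0}])

```text
t: 5.0
eef_pos: [645.4, -55.2, 305.6]
tcp_rot: [3.138, 0.006, 1.706]
ft_force: [1.8, -5.7, 7.0]
opening: 0.004
```

play_rows(fingers=0.0, increments=[{"dx":2,"dy":0,"dz":1,"rx":0,"ry":0,"rz":0},{"dx":4,"dy":0,"dz":1.5,"rx":0,"ry":0,"rz":0},{"dx":6,"dy":0,"dz":1.5,"rx":0,"ry":0,"rz":0},{"dx":8,"dy":0,"dz":1.5,"rx":0,"ry":0,"rz":0},{"dx":10,"dy":0,"dz":1.5,"rx":0,"ry":0,"rz":0},{"dx":10,"dy":0,"dz":1.5,"rx":0,"ry":0,"rz":0}])

```text
t: 5.5
eef_pos: [644.6, -46.0, 305.4]
tcp_rot: [3.135, 0.009, 1.706]
ft_force: [1.0, -5.2, 8.2]
opening: 0.005
```

```bash
cat > look.py <<'E'
import sys
from cell import env, viewer
from h import *
k=sys.argv[1]
s=env.state(); print(round(s["t"],2),s["eef_pos"].round(1),s["tcp_rot"].round(3),s["ft_force"].round(1),s["moment"].round(2))
c=viewer.read_camera("wrist"); cv2.imwrite(f"pics/w{k}.png",cv2.cvtColor(c["image"],cv2.COLOR_RGB2BGR))
c=viewer.read_camera("side"); o=cv2.cvtColor(c["image"],cv2.COLOR_RGB2BGR)[110:310,170:380]
cv2.imwrite(f"pics/s{k}.png",cv2.resize(o,None,fx=3,fy=3,interpolation=cv2.INTER_CUBIC))
E
python3 look.py 2
```

```text
5.5 [644.6 -46.  305.4] [3.135 0.009 1.706] [ 1.  -5.2  8.2] [-1.06 -0.15  0.04]
```

View pics/w2.png

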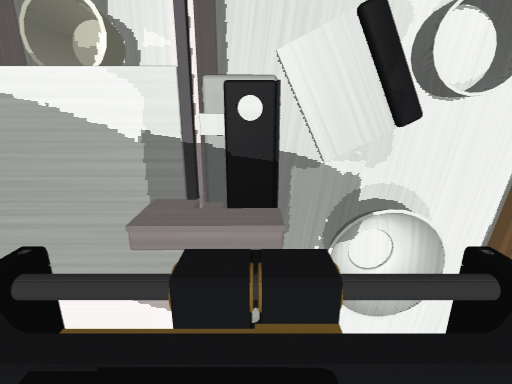

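View pics/s2.png

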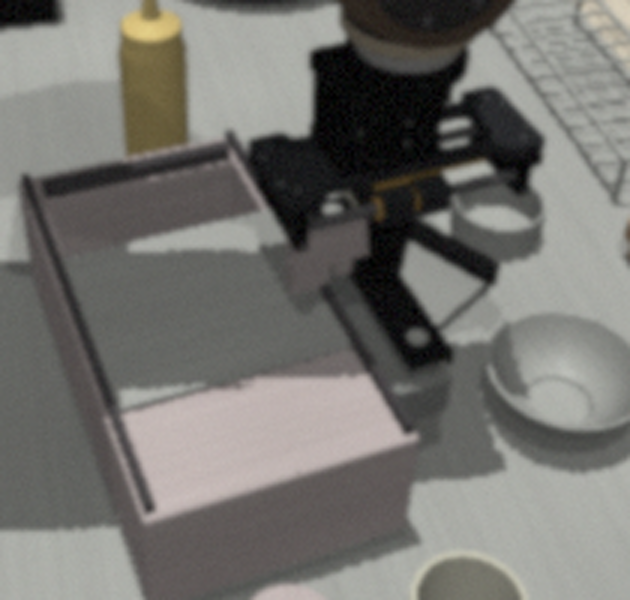

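play_rows(fingers=0.0, increments=[{"dx":3,"dy":0,"dz":1.5,"rx":0,"ry":0,"rz":0},{"dx":7,"dy":-0.5,"dz":2,"rx":0,"ry":0,"rz":0},{"dx":11,"dy":-1,"dz":2,"rx":0,"ry":0,"rz":0},{"dx":15,"dy":-1,"dz":2,"rx":0,"ry":0,"rz":0},{"dx":19,"dy":-1,"dz":2,"rx":0,"ry":0,"rz":0},{"dx":23,"dy":-1,"dz":2,"rx":0,"ry":0,"rz":0},{"dx":26,"dy":-1,"dz":2,"rx":0,"ry":0,"rz":0}])

```text
t: 6.18
eef_pos: [641.1, -21.6, 305.3]
tcp_rot: [3.129, 0.013, 1.706]
ft_force: [1.3, -11.0, 12.2]
opening: 0.002
```

play_rows(fingers=0.0, increments=[{"dx":3,"dy":-0.5,"dz":1.5,"rx":0,"ry":0,"rz":0},{"dx":7,"dy":-1,"dz":1.5,"rx":0,"ry":0,"rz":0},{"dx":11,"dy":-1,"dz":1.5,"rx":0,"ry":0,"rz":0},{"dx":14,"dy":-1,"dz":1.5,"rx":0,"ry":0,"rz":0},{"dx":18,"dy":-1,"dz":1.5,"rx":0,"ry":0,"rz":0},{"dx":22,"dy":-1,"dz":1.5,"rx":0,"ry":0,"rz":0},{"dx":25,"dy":-1,"dz":1.5,"rx":0,"ry":0,"rz":0}])

```text
t: 6.77
eef_pos: [637.5, 2.0, 305.3]
tcp_rot: [3.124, 0.016, 1.706]
ft_force: [1.1, -10.3, 12.1]
opening: 0.005
```

```bash
python3 look.py 3
```

```text
6.77 [637.5   2.  305.3] [3.124 0.016 1.706] [  1.1 -10.3  12.1] [-1.81 -0.13 -0.05]
```

View pics/w3.png

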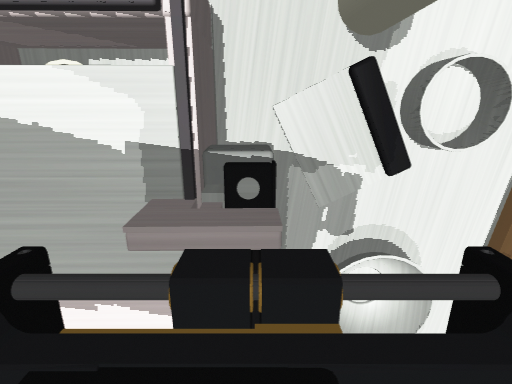

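View pics/s3.png

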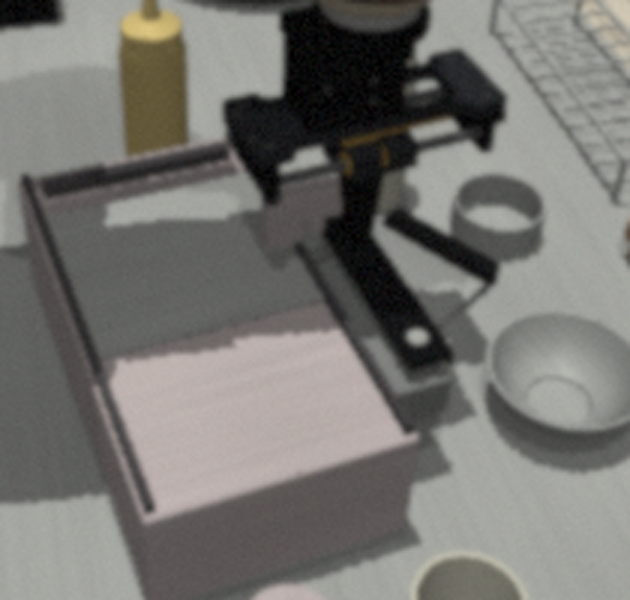

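play_rows(fingers=0.0, increments=[{"dx":2,"dy":0,"dz":1.5,"rx":0.05,"ry":0.05,"rz":0},{"dx":5,"dy":-0.5,"dz":1.5,"rx":0.1,"ry":0.1,"rz":0},{"dx":8,"dy":-0.5,"dz":1.5,"rx":0.15,"ry":0.15,"rz":0},{"dx":11,"dy":-0.5,"dz":1.5,"rx":0.17,"ry":0.15,"rz":0},{"dx":14,"dy":-0.5,"dz":1.5,"rx":0.17,"ry":0.15,"rz":0},{"dx":16,"dy":-0.5,"dz":1.5,"rx":0.17,"ry":0.15,"rz":0},{"dx":18,"dy":-0.5,"dz":1.5,"rx":0.17,"ry":0.15,"rz":0}])

```text
t: 7.45
eef_pos: [635.6, 19.1, 305.3]
tcp_rot: [3.136, 0.003, 1.706]
ft_force: [2.0, -8.3, 10.8]
opening: 0.007
```

play_rows(fingers=0.0, increments=[{"dx":2,"dy":-0.5,"dz":1.5,"rx":0.02,"ry":0.03,"rz":0},{"dx":4,"dy":-1,"dz":1.5,"rx":0.05,"ry":0.03,"rz":0},{"dx":5.5,"dy":-1,"dz":1.5,"rx":0.05,"ry":0.03,"rz":0},{"dx":7,"dy":-1,"dz":1.5,"rx":0.05,"ry":0.03,"rz":0},{"dx":7.5,"dy":-1,"dz":1.5,"rx":0.05,"ry":0.03,"rz":0}])

```text
t: 7.87
eef_pos: [634.5, 25.0, 305.3]
tcp_rot: [3.136, 0.003, 1.707]
ft_force: [3.0, -15.8, 8.7]
opening: 0.009
```

```bash
python3 look.py 4
```

```text
7.87 [634.5  25.  305.3] [3.136e+00 3.000e-03 1.707e+00] [  3.  -15.8   8.7] [-2.58 -0.4  -0.02]
```

View pics/w4.png

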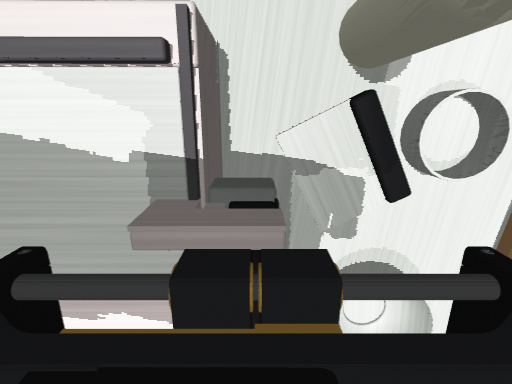

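View pics/s4.png

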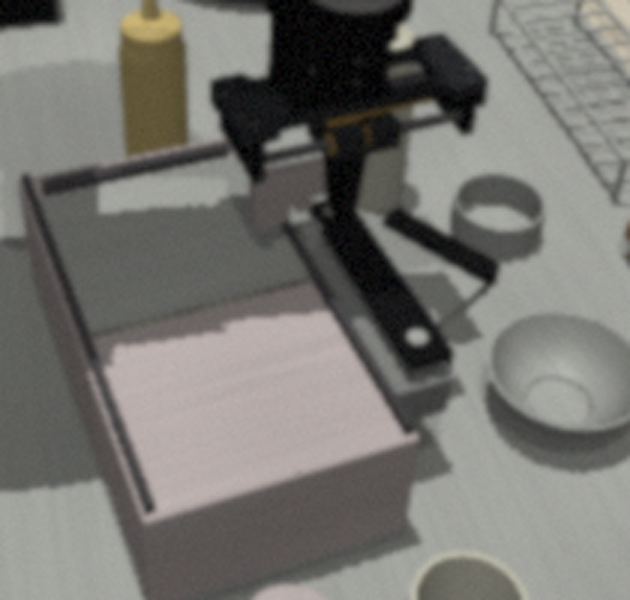

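play_rows(fingers=0.0, increments=[{"dx":2,"dy":-0.5,"dz":1.5,"rx":0.02,"ry":0.03,"rz":0},{"dx":3.5,"dy":-0.5,"dz":1.5,"rx":0.05,"ry":0.03,"rz":0},{"dx":4.5,"dy":-0.5,"dz":1.5,"rx":0.05,"ry":0.03,"rz":0},{"dx":4.5,"dy":-0.5,"dz":1.5,"rx":0.05,"ry":0.03,"rz":0}])

```text
t: 8.3
eef_pos: [634.5, 25.8, 305.4]
tcp_rot: [3.137, 0.007, 1.706]
ft_force: [2.3, -30.6, 8.1]
opening: 0.003
```

play_rows(fingers=0.0, increments=[{"dx":-1,"dy":0,"dz":1,"rx":0,"ry":0,"rz":0},{"dx":-3,"dy":0,"dz":1,"rx":0,"ry":0,"rz":0},{"dx":-5,"dy":0,"dz":1,"rx":0,"ry":0,"rz":0},{"dx":-6,"dy":0,"dz":1,"rx":0,"ry":0,"rz":0}])

```text
t: 8.63
eef_pos: [635.5, 20.1, 305.3]
tcp_rot: [3.135, 0.006, 1.706]
ft_force: [-1.6, 6.2, 8.6]
opening: 0.003
```

```bash
python3 look.py 5
```

```text
8.63 [635.5  20.1 305.3] [3.135 0.006 1.706] [-1.6  6.2  8.6] [ 1.1   0.25 -0.03]
```

View pics/w5.png

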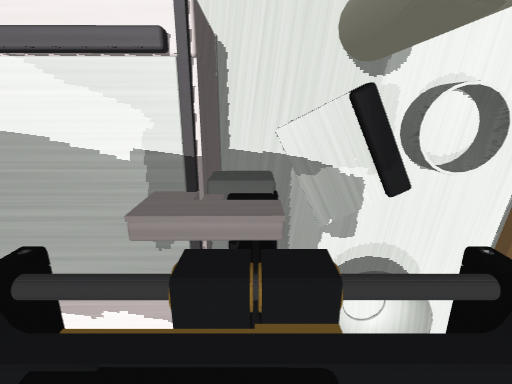

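Tab stays home as the finger retreats (tab now at rows 192–240, gap to finger). Lift slowly to let the catch up, then clear.

play_rows(fingers=0.0, increments=[{"dx":0,"dy":0,"dz":-2,"rx":0,"ry":0,"rz":0},{"dx":0,"dy":0,"dz":-5,"rx":0,"ry":0,"rz":0},{"dx":0,"dy":0,"dz":-9,"rx":0,"ry":0,"rz":0},{"dx":0,"dy":0,"dz":-14,"rx":0,"ry":0,"rz":0},{"dx":0,"dy":0,"dz":-25,"rx":0,"ry":0,"rz":0},{"dx":0,"dy":0,"dz":-45,"rx":0,"ry":0,"rz":0},{"dx":0,"dy":0,"dz":-70,"rx":0,"ry":0,"rz":0},{"dx":0,"dy":0,"dz":-90,"rx":0,"ry":0,"rz":0}])

```text
t: 9.4
eef_pos: [634.9, 20.6, 397.4]
tcp_rot: [3.134, 0.006, 1.706]
ft_force: [0.3, -0.3, -0.0]
opening: 0.005
```

play_rows(fingers=0.0, increments=[{"dx":-10,"dy":0,"dz":-25,"rx":0,"ry":0,"rz":0},{"dx":-30,"dy":0,"dz":-45,"rx":0,"ry":0,"rz":0},{"dx":-60,"dy":0,"dz":-60,"rx":0,"ry":0,"rz":0},{"dx":-90,"dy":0,"dz":-70,"rx":0,"ry":0,"rz":0},{"dx":-120,"dy":0,"dz":-70,"rx":0,"ry":0,"rz":0},{"dx":-145,"dy":0,"dz":-70,"rx":0,"ry":0,"rz":0},{"dx":-160,"dy":0,"dz":-70,"rx":0,"ry":0,"rz":0},{"dx":-160,"dy":0,"dz":-70,"rx":0,"ry":0,"rz":0}])

```text
t: 10.07
eef_pos: [655.9, -140.2, 468.4]
tcp_rot: [3.134, 0.007, 1.703]
ft_force: [-0.0, 0.3, 0.6]
opening: 0.004
```

```bash
python3 look.py 6; python3 - <<'E'
from cell import viewer
from h import *
c=viewer.read_camera("top"); o=cv2.cvtColor(c["image"],cv2.COLOR_RGB2BGR); cv2.imwrite("pics/t6.png",cv2.resize(o[100:290,150:400],None,fx=3,fy=3,interpolation=cv2.INTER_CUBIC))
E
```

```text
10.07 [ 655.9 -140.2  468.4] [3.134 0.007 1.703] [-0.   0.3  0.6] [-0.1  -0.01  0.06]
```

View pics/w6.png

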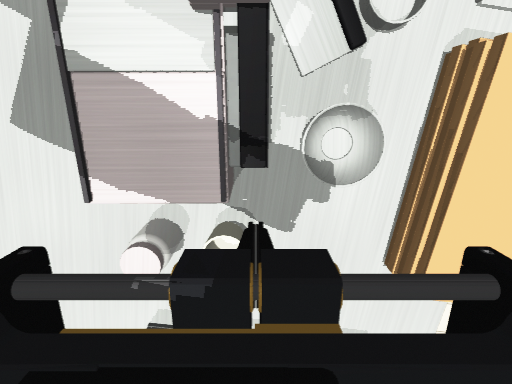

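View pics/s6.png

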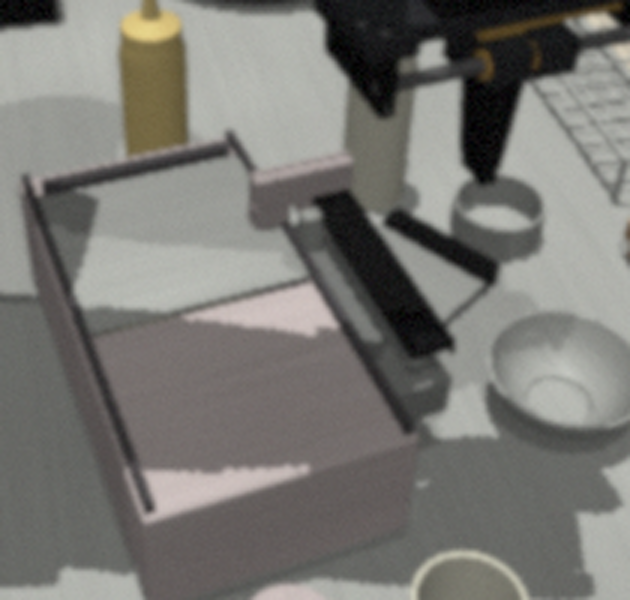

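View pics/t6.png

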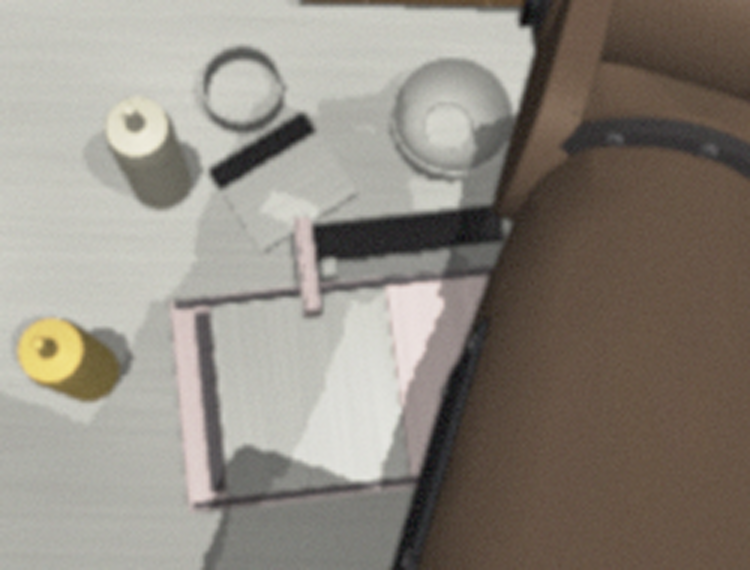

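```bash
python3 - <<'E'
from cell import env, viewer
from h import *
a=np.radians(7.75); R=np.array([[np.cos(a),-np.sin(a)],[np.sin(a),np.cos(a)]]); B=np.array([517.8,-22.4])
c=viewer.read_camera("top"); im=c["image"].astype(int)
for r in (178,182,192,198): print(r,[int(im[r,k,0]) for k in range(246,262)],[int(im[r,k,0]-im[r,k,1]) for k in range(246,262)])
for u,v in [(254.5,178),(255,182),(256.2,192)]: print(((ray(c,[(u,v)],155)[0,:2]-B)@R).round(1))
# bar: side view, compare near corner with hypotheses up/down
s=viewer.read_camera("side"); g=s["image"].max(2)
for z in (125,115): print(z,[proj(s,np.r_[B+R@[x,-120],z])[0].round(1) for x in (106,136)])
o=cv2.cvtColor(s["image"],cv2.COLOR_RGB2BGR)[190:260,270:340]; k=8
o=cv2.resize(o,None,fx=k,fy=k,interpolation=cv2.INTER_NEAREST)
for z,col in ((125,(0,255,0)),(115,(0,0,255))):
  for x in (106,136):
    p=proj(s,np.r_[B+R@[x,-120],z])[0]; cv2.circle(o,tuple(int(q) for q in (p-[270,190]+.5)*k),5,col,2)
cv2.imwrite("pics/bar7.png",o)
print(env.state()["t"])
E
```

```text
178 [155, 143, 168, 203, 207, 210, 203, 177, 104, 47, 37, 41, 44, 41, 43, 43] [0, 4, 10, 19, 17, 15, 15, 12, 7, 2, 3, 3, 1, 1, 1, -1]
182 [163, 138, 151, 174, 193, 211, 210, 202, 174, 89, 42, 44, 45, 42, 41, 40] [-2, 1, 7, 12, 15, 19, 18, 15, 17, 5, 4, 5, 1, 3, -1, 0]
192 [175, 164, 137, 143, 163, 189, 212, 210, 203, 180, 116, 105, 121, 118, 116, 119] [-2, -1, 2, 3, 12, 13, 16, 16, 13, 13, 5, 1, 1, 0, 0, 1]
198 [101, 99, 99, 118, 154, 194, 205, 213, 207, 194, 162, 134, 151, 161, 175, 180] [2, 1, -3, 4, 11, 15, 17, 18, 16, 16, 10, 1, 0, -2, -1, 0]
[122.   40.5]
[111.9  40.4]
[86.9 40.4]
125 [array([307.4, 226.6]), array([321.1, 222.7])]
115 [array([306.9, 230.2]), array([320.5, 226.3])]
10.3167
```

View pics/bar7.png

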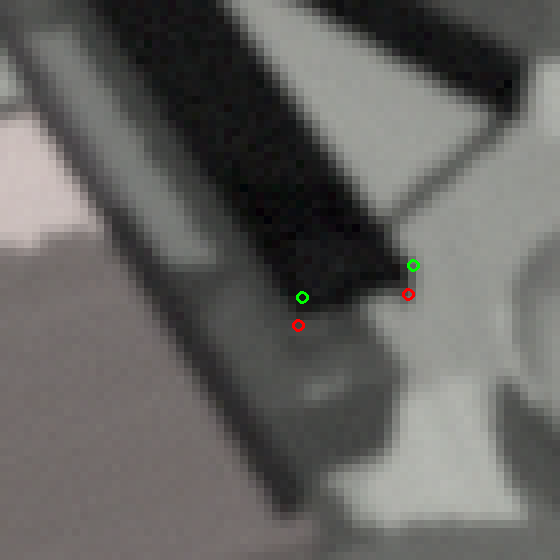

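```bash
python3 -c "
from cell import env
print(env.job_done()); s=env.state(); print(s['t'],s['ft_force'])"
```

```text
the job is handed in; nothing more can be done
None
the job is handed in; nothing more can be done
```

The cover is shut and the catch has sprung up behind it; the job was handed in at about 10.3 s.

I closed the fingers and pressed the catch bar fully down, about 8–12 N with the tips at about 115 mm. Keeping it down, I slid along the bar and pushed the tab from behind over about 75 mm, until the push force rose to about 30 N with almost no further movement. I then backed off about 6 mm with the bar still held, lifted off and moved clear.

**Last checks:**
- **Catch:** in the side view the bar's end sits at its raised height, the same as at the start.
- **Cover:** the top view puts the tab's back at bin y of about 40.5–42 mm, where fully home is 43. That is a cover travel of about 0.128–0.129 m, short of 0.130 but within the 2 mm calibration error. The hard stop, and the force on the tool centred at the tab's height, point to the cover being against its end stop.
- **Robot:** the wrist force was about 0 N after clearing, so it was touching nothing.
- **Things around the bin:** the bottles, bowl, cutter and scraper are where they stood. The cup looks unmoved in the side view; I did not check the shaker directly because the arm hid it in the last top view, but the gripper was never near it.

The first move call was refused as invalid input. Repeating it with every field filled in worked.

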